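Wind the clockwork timer and set it to the clip

ROBOT

A 6-joint arm with a two-finger parallel gripper is mounted at the origin on a cart in front of the work surface, level with it; the furniture and walls round the work are solid. World frame = base frame: x ahead of the robot, y to its left, z up, the work surface at z = 0. Lengths are in m, angles in rad, forces in N, time in s.
With the tool pointing down it reaches from about 0.3 to 0.85 m from the base axis. Payload 4.2 kg.
Tool frame: the origin (TCP) lies on the centre line of the jaws, within the pads' length; the fingertips stand 22 mm ahead of it and the grasp point (between the pads) lies 3 mm ahead of it; z points along the fingers, y is the line along which they close (so a half turn about z gives the same grasp; the last joint's range is limited). The gripper opens to 91 mm and grips with 3 to 60 N. Pads are 32 mm wide; open, the fingers measure 118 mm over their backs; the gripper's body (76 mm by 178 mm) begins 60 mm behind the grasp point.
Start: joints at [-1.295, 0.32, 1.565, -0, 1.257, -0.02], TCP at [0.168, -0.55, 0.2] pointing down, gripper open.
Joint ranges: [-3.11, 3.11], [-0.84, 2.01], [0.21, 2.61], [-1.34, 4.49], [0.05, 2.63], [-2.56, 2.56]. Speed limits (rad/s): [2.57, 2.57, 3.14, 3.14, 3.14, 3.14].

INTERFACE

Orientations are given as a unit quaternion [w, x, y, z].
In Python, from workcell import arm gives the robot as it stands.
- The arm moves only by the tool send_rows, never from a script. Its argument "plan" is a list that holds one entry, the list of rows, each a list of 5 numbers: the shift along the tool's x, y, z in cm, then the turn about the tool's z in degrees, then the gripper command: -1 is fully open, 1 is shut, values between are in proportion. In form: [[[dx, dy, dz, spin, hand], ...]]. A call has exactly 10 rows; each row is the pose to reach, as a shift and turn from the pose commanded when the call began, along the tool's axes at that moment; what a row does not reach only later rows make up. A row lasts 1/10 s, in which the tool goes at most 50 mm and 8.59 degrees, less where a joint would pass 70% of its speed; a pose out of reach is approached as far as the arm can. A call with a gripper value outside its range is refused whole. The fingers move at their own pace and stop on an object; the grip force is fixed at half the most. Time passes only in rows, so rows that repeat a pose let the fingers close, or fill a call up. It gives the time, the measured TCP pose, the force, the opening and the grip force at its end, in the units of the state.
- arm.state(): the state, without advancing time (a new reading comes with each control period).
- arm.camera(name): name is "scene" or "top"; returns (picture, depth): 420x560x3 uint8, red, green, blue; 420x560 float32, m along the optical axis (not along the pixel's ray), 0 where there is no reading.
- arm.camera_params(name): a dict with "intrinsics" (3x3 intrinsics, pixels), "R" (3x3) and "t" (3): a world point X has camera coordinates R X + t. Camera axes: x right, y down, z forward; pixel columns grow to the right and rows downward; lengths in m; the calibration is good to about 2 mm. A picture is of the moment at which its call begins. camera_params takes no time and is no camera call.
- arm.close_job(): hands the job in; it is judged then, once.
The state is a dict: "t": time; "joint_pos": joint angles; "dq": joint speeds; "joint_torque": joint torques, N m; "tcp_pos": TCP position; "ee_rot": TCP orientation; "contact_force": force on the tool from outside, world axes, zero at the start; "ft_torque": the same for the moment, N m; "gripper_width": finger opening in m; "finger_force": force on a finger pad.
Only numpy, scipy, OpenCV 4.12 (cv2) and the standard library are available. Lean on these libraries where they do the work, as an engineer would, in place of code of your own. Each camera call takes 0.05 s, during which the arm holds its last target. There are 200 camera calls.

TASK

Wind the clockwork timer on the worktop: turn its wheel clockwise until you feel the spring end stop push back, without forcing it, then turn it back until the red pointer on the far rim points at the brass clip. Let go, then press the orange start button fully down and release it; leave everything else standing where it is.

Things in the scene. Friction and masses are not known exactly. Their poses are not given: they have to be found in the camera images.
- timer: The timer: a heavy round green housing fixed to the worktop, 166 mm across and 32 mm high, white dial on top with black ticks every 10 degrees round its far half. Origin: on the wheel's axis, at the worktop. z up; x points from the axis to the middle long tick at the rear (away from the foot with the button).
- wheel_grip (a point): Centre of the black grip bar that stands across the wheel, 64 mm long, 16 mm wide, from the wheel's top (44.5 mm above the worktop) to 77 mm above the worktop. The point lies on the wheel's axis, 66 mm above the worktop, 11 mm under the bar's top. x runs along the bar towards the pointer, z up.
- wheel: The steel wheel, 100 mm across, with the grip bar. Origin on its axis, at the worktop; x towards the pointer, z up. It turns about z, stays where left and takes 0.08 N m to turn. At the start the pointer stands 0.35 to 0.5 rad anticlockwise (from above) of the timer's x axis. Clockwise it meets a hidden sprung end stop, 0.25 to 0.85 rad past the timer's x axis: where differs each time and must be felt.
- timer_lug: A steel lug hidden in the housing, turning with the wheel, 30 mm from the axis opposite the pointer; it meets the end stop and cannot be seen or reached. From first touch the torque on the wheel rises above friction by 0.06 N m and then 4 N m per rad. 4 to 12 N on the lug (0.12 to 0.36 N m, 0.015 to 0.075 rad past touch) is a proper feel; more is forcing it.
- pointer_tip (a point): Tip of the red pointer on the wheel's rim, 64 mm from the axis along the bar, 37 mm above the worktop; it travels round with the wheel.
- clip_mark (a point): The place for the pointer's tip: just inside the brass clip (12 mm wide) that sits on the dial's outer edge, 64 mm from the axis, 37 mm above the worktop. The clip is fixed, at a different place on the rear of the dial each time (0.1 rad clockwise to 0.2 rad anticlockwise of the timer's x axis); x points outward from the axis. The pointer is set when its tip is within 4 mm of this point.
- start_top (a point): Centre of the top of the orange start button, 26 mm across, on the timer's foot, on the side opposite the middle tick, 105 mm from the wheel's axis. It is pressed straight down: travel 5 mm, about 5 N for fully down, springs back.
- start (a joint): Travel of the start button, m: 0 up, 0.005 fully down.
- pepper_mill: A bystander, to be left where it is: the wooden pepper mill, 58 mm across, 150 mm tall. Origin: centre of its underside.
- spice_paprika: A bystander, to be left where it is: the dark-capped spice jar, 41 mm across, 105 mm tall. Origin: centre of its underside.
- mug: A bystander, to be left where it is: the green and white mug, 78 mm across, 101 mm tall. Origin: centre of its underside.
- tomatoes: A bystander, to be left where it is: the food tin, 75 mm across, 110 mm tall. Origin: centre of its underside.
- lemon: A bystander, to be left where it is: the lemon, 83 x 58 x 58 mm. Origin: centre of its underside.
- garlic: A bystander, to be left where it is: the garlic bulb, 50 mm. Origin: centre of its underside.
- spoon: A bystander, to be left where it is: the teaspoon, 130 mm long. Origin: centre of its underside.
- sardines: A bystander, to be left where it is: the flat tin, 63 x 105 x 24 mm. Origin: centre of its underside.

How it is judged:
On the way, in this order (a step that is already met when the one before it is completed fails the run):
1. the wheel is wound clockwise until the end stop is felt (4 N or more on the lug) (contact force between timer_lug and anything else above 4 N), for 0.1 s.
2. the wheel is turned back so that the pointer's tip is within 4 mm of the place at the brass clip (horizontal distance between pointer_tip and clip_mark below 0.004 m), for 0.3 s.
3. the start button is pressed down (more than 4 mm) with the pointer still at the clip and the wheel let go (value of joint start above 0.004 m and horizontal distance between pointer_tip and clip_mark below 0.004 m and contact force between the fingers and wheel below 1 N), for 0.1 s.
At the end, for the whole second after the job is handed in: The pointer's tip is within 4 mm of the place at the brass clip and the start button is up again; nothing else has been shifted by more than 25 mm (horizontal distance between pointer_tip and clip_mark below 0.004 m and value of joint start below 0.001 m); the robot touches nothing.
It fails at once if the end stop is forced (12 N or more on the lug) (contact force between timer_lug and anything else above 12 N).
It fails at once if another thing on the worktop is shifted by more than 25 mm (distance of any of pepper_mill, spice_paprika, mug, tomatoes, lemon, garlic, spoon, sardines from where it was at the start of the episode above 0.025 m).
It also fails if it takes over 72 s, if anything falls off the work surface, if the arm or the gripper's body presses on something with over 40 N, if the wrist force passes 120 N, or if a joint passes its speed limit or range.

## Working session

There is one attempt and no reset: what is moved stays moved. The work goes in short steps, Python scripts to look and compute and a tool call to move; the robot and the scene stay as the last step left them, time stands still between calls to the robot, and variables do not carry over. Pictures are saved under pics/ and viewed, at most 13 in all, crops included, and the job is handed in when it is done.

Besides the shell and the picture viewer there is one more tool, called after "Emit:" as name(argument=value, ...) on one line, values as JSON. send_rows: Moves the arm, as the interface text tells. Its arguments: {"type":"object","properties":{"plan":{"type":"array"}},"required":["plan"]}

```bash
mkdir -p pics; cat > h.py <<'E'
import numpy as np,cv2
from workcell import arm
def snap(n,f):
    im,d=arm.camera(n); np.savez('last_'+n,im=im,d=d); cv2.imwrite('pics/'+f,im[:,:,::-1]); return im,d
def ray(n,u,v,z):
    p=arm.camera_params(n);K,R,t=map(np.array,(p['intrinsics'],p['R'],p['t']))
    d=R.T@np.linalg.inv(K)@[u,v,1];c=-R.T@t
    return c+d*(z-c[2])/d[2]
def proj(n,X):
    p=arm.camera_params(n);K,R,t=map(np.array,(p['intrinsics'],p['R'],p['t']))
    q=K@(R@np.array(X)+t);return q[:2]/q[2]
E
python3 - <<'E'
from h import *
a,_=snap('top','t1.png');b,_=snap('scene','s1.png')
for n in('top','scene'):
  p=arm.camera_params(n);print(n,-np.array(p['R']).T@p['t'])
print(arm.state())
E
```

```text
top [0.4824977  0.00758946 1.20739017]
scene [0.08505    0.83828139 0.65288494]
{'t': 0.1, 'joint_pos': array([-1.29503898e+00,  3.20233420e-01,  1.56554374e+00, -2.70624138e-05,
        1.25741599e+00, -1.99887610e-02]), 'dq': array([-0.00036395, -0.00169982, -0.00170747, -0.00013414, -0.00082906,
       -0.00117934]), 'joint_torque': array([-7.08215430e-04, -4.13333738e+01, -2.32510722e+01,  7.29060872e-02,
        4.22059244e-02, -5.14001795e-05]), 'tcp_pos': array([ 0.16745458, -0.54957898,  0.19900641]), 'ee_rot': array([-7.92071346e-04,  9.89085755e-01,  1.47338824e-01, -1.14824126e-04]), 'contact_force': array([ 0.1290775 , -0.31337268, -0.10470273]), 'ft_torque': array([-0.00498157, -0.02028289, -0.01935516]), 'finger_force': 0.0, 'gripper_width': 0.09127181747238457}
```

View pics/t1.png

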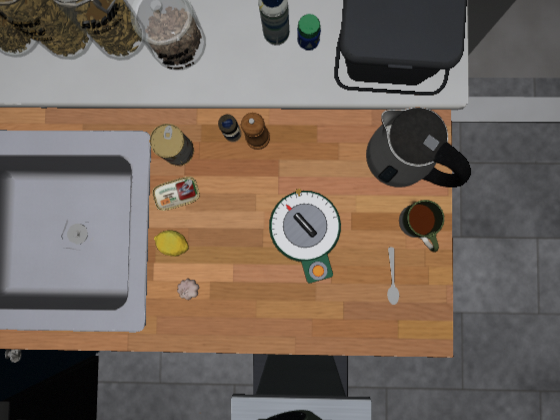

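View pics/s1.png

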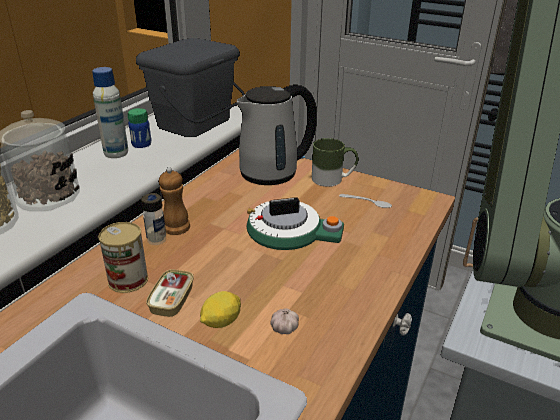

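The top view shows the timer at about (305,226), its button at (318,271), the pointer near (289,208) and the clip near (298,194). The area around it is clear. I'll enlarge it.

```bash
python3 - <<'E'
from h import *
im=np.load('last_top.npz')['im'][180:290,255:355]
cv2.imwrite('pics/c1.png',cv2.resize(im,None,fx=5.4,fy=5.4,interpolation=cv2.INTER_CUBIC)[:,:,::-1])
E
```

```text
(no output)
```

View pics/c1.png

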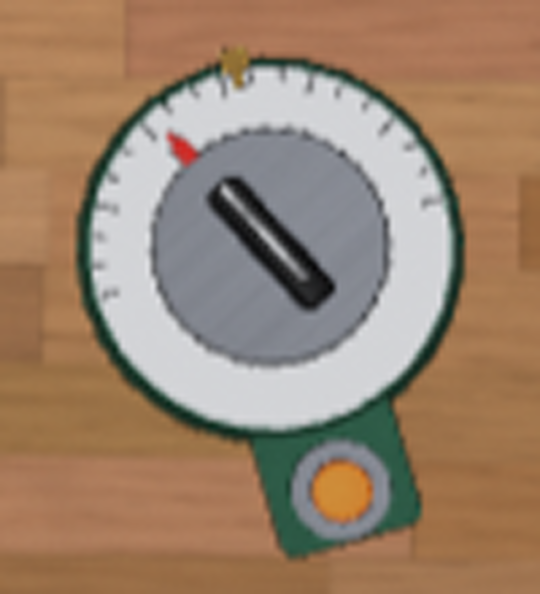

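```bash
python3 - <<'E'
from h import *
f=lambda u,v,z: ray('top',255+(u+.5)/5.4-.5,180+(v+.5)/5.4-.5,z)
c=f(271,247,.0445);c2=f(270,248,.032);p=f(169,134,.037);cl=f(236,68,.037);b=f(343,491,.03);bar=f(271,243,.077)
print('c',c,c2,bar)
for n,x in (('ptr',p),('clip',cl),('btn',b)):
  for cc in(c,c2): d=x-cc;print(n,x,np.hypot(*d[:2]),np.degrees(np.arctan2(d[1],d[0])))
e1=f(228,187,.077);e2=f(316,299,.077);d=e1-e2;print('bar',np.hypot(*d[:2]),np.degrees(np.arctan2(d[1],d[0])))
d=np.load('last_top.npz')['d'];K=arm.camera_params('top');t=K['t']
print('depth z btn, bar,dial',[1.2074-d[v,u] for u,v in((318,271),(305,225),(280,215))])
print(arm.state()['ee_rot'])
E
```

```text
c [ 0.54083643 -0.00276753  0.0445    ] [ 0.54104057 -0.00246579  0.032     ] [ 0.54081478 -0.00246151  0.077     ]
ptr [0.58795689 0.04020697 0.037     ] 0.06377417013553631 42.36523780520283
ptr [0.58795689 0.04020697 0.037     ] 0.06342007375851055 42.28809625562125
clip [0.61592909 0.01255148 0.037     ] 0.07663927727395013 11.530208411457737
clip [0.61592909 0.01255148 0.037     ] 0.07637937608900519 11.339036577167995
btn [ 0.44037759 -0.03384546  0.03      ] 0.10515615858631391 -162.810030758548
btn [ 0.44037759 -0.03384546  0.03      ] 0.10544059528004565 -162.68617526275906
bar 0.05721931142432354 38.716306122454846
depth z btn, bar,dial [np.float32(0.050145984), np.float32(0.07985127), np.float32(0.024894953)]
[-7.92071346e-04  9.89085755e-01  1.47338824e-01 -1.14824126e-04]
```

Measured: axis at (0.541, -0.003), pointer at about 42°, clip at about 11.4° and timer axis at about 17.3°. The radii (64, 76 and 105 mm) match the given sizes. I'll move above the wheel.

Emit:
send_rows(plan=[[[3.4,-2.7,0,-1.6,-1],[6.7,-5.4,0,-3.2,-1],[10.1,-8.1,0,-4.8,-1],[13.4,-10.8,0,-6.4,-1],[16.8,-13.5,0,-8,-1],[20.2,-16.1,0,-9.6,-1],[23.5,-18.8,0,-11.2,-1],[26.9,-21.5,0,-12.8,-1],[30.2,-24.2,0,-14.4,-1],[33.6,-26.9,0,-16,-1]]])

```text
t: 1.1
tcp_pos: [0.411, -0.1931, 0.1996]
ee_rot: [-0.0, 0.959, 0.284, -0.0]
contact_force: [-0.5, 0.1, 0.8]
gripper_width: 0.0913
finger_force: 0.0
```

```bash
cat >> h.py <<'E'
def go(X,yaw):
    "shift in tool axes (cm) and spin (deg) from the measured pose to X, yaw deg of tool x"
    s=arm.state();w,x,y,z=s['ee_rot'];y0=2*np.arctan2(y,x)
    d=np.array(X)-s['tcp_pos'];c,n=np.cos(y0),np.sin(y0)
    sp=(np.degrees(y0)-yaw+180)%360-180
    print('t',round(s['t'],2),'pos',s['tcp_pos'].round(4),'yaw',np.degrees(y0).round(2),'shift',(100*np.array([c*d[0]+n*d[1],n*d[0]-c*d[1],-d[2]])).round(2),'spin',sp.round(2),'F',s['contact_force'].round(2),'M',s['ft_torque'].round(3),'w',round(s['gripper_width'],4),'j',s['joint_pos'].round(2))
E
python3 -c "
from h import *
go([.541,-.0026,.13],42.3)"
```

```text
t 1.1 pos [ 0.411  -0.1931  0.1996] yaw 33.0 shift [21.28 -8.9   6.96] spin -9.3 F [-0.51  0.13  0.82] M [-0.042 -0.021 -0.037] w 0.0913 j [-0.46  0.13  1.82 -0.    1.19  0.53]
```

Emit:
send_rows(plan=[[[3.5,-1.5,1,-1.6,-1],[7.1,-3,2,-3.2,-1],[10.6,-4.5,3,-4.8,-1],[14.2,-6,4,-6.4,-1],[17.7,-7.4,5.5,-8,-1],[21.3,-8.9,7,-9.3,-1],[21.3,-8.9,7,-9.3,-1],[21.3,-8.9,7,-9.3,-1],[21.3,-8.9,7,-9.3,-1],[21.3,-8.9,7,-9.3,-1]]])

```text
t: 2.1
tcp_pos: [0.5406, -0.0052, 0.1303]
ee_rot: [0.0, 0.933, 0.36, 0.0]
contact_force: [0.3, -0.6, 0.2]
gripper_width: 0.0909
finger_force: 0.0
```

```bash
python3 - <<'E'
from h import *
go([.541,-.0026,.073],42.3)
snap('scene','s2.png')
im=np.load('last_scene.npz')['im'][130:270,210:370]
cv2.imwrite('pics/c2.png',cv2.resize(im,None,fx=4,fy=4,interpolation=cv2.INTER_CUBIC)[:,:,::-1])
E
```

```text
t 2.1 pos [ 0.5406 -0.0052  0.1303] yaw 42.16 shift [ 0.21 -0.17  5.73] spin -0.14 F [ 0.31 -0.57  0.23] M [-0.035 -0.057  0.03 ] w 0.0909 j [-0.03  0.32  1.75 -0.    1.07  0.8 ]
```

View pics/c2.png

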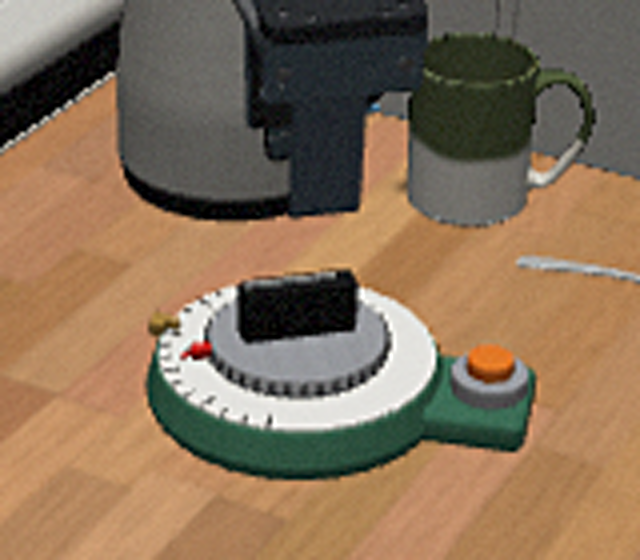

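Scene crop: the open fingers are above the bar and clear, with the pointer at (195,350), the clip at (165,324) and the button at (491,360). I'll descend and close.

Emit:
send_rows(plan=[[[0.2,-0.2,0.8,0,-1],[0.2,-0.2,1.6,0,-1],[0.2,-0.2,2.4,0,-1],[0.2,-0.2,3.2,0,-1],[0.2,-0.2,4,0,-1],[0.2,-0.2,4.8,0,-1],[0.2,-0.2,5.4,0,-1],[0.2,-0.2,5.7,0,-1],[0.2,-0.2,5.7,0,-0.5],[0.2,-0.2,5.7,0,0]]])

```text
t: 3.15
tcp_pos: [0.5413, -0.0014, 0.0729]
ee_rot: [0.0, 0.933, 0.36, 0.0]
contact_force: [0.1, -1.1, 1.3]
gripper_width: 0.0783
finger_force: 0.0
```

Emit:
send_rows(plan=[[[0,0,0,0,0.4],[0,0,0,0,0.6],[0,0,0,0,0.7],[0,0,0,0,0.8],[0,0,0,0,0.9],[0,0,0,0,1],[0,0,0,0,1],[0,0,0,0,1],[0,0,0,0,1],[0,0,0,0,1]]])

```text
t: 4.15
tcp_pos: [0.5411, -0.0014, 0.0727]
ee_rot: [0.0, 0.933, 0.36, -0.0]
contact_force: [0.4, -0.7, 0.3]
gripper_width: 0.0004
finger_force: 0.0
```

```bash
python3 - <<'E'
from h import *
go([.541,-.0026,.073],42.3)
# button height: intersect top & scene rays
s=lambda z:ray('scene',210+491.5/4-.5,130+360.5/4-.5,z)
t=lambda z:ray('top',255+343.5/5.4-.5,180+491.5/5.4-.5,z)
for z in(.03,.035,.04,.045,.05):print(z,s(z)[:2].round(4),t(z)[:2].round(4))
E
```

```text
t 4.15 pos [ 0.5411 -0.0014  0.0727] yaw 42.25 shift [-0.09  0.08 -0.03] spin -0.05 F [ 0.38 -0.73  0.31] M [-0.058 -0.039  0.043] w 0.0004 j [-0.02  0.38  1.82 -0.    0.94  0.81]
0.03 [ 0.4458 -0.0523] [ 0.4404 -0.0338]
0.035 [ 0.4429 -0.0451] [ 0.4406 -0.0337]
0.04 [ 0.44  -0.038] [ 0.4407 -0.0335]
0.045 [ 0.4371 -0.0308] [ 0.4409 -0.0333]
0.05 [ 0.4342 -0.0237] [ 0.4411 -0.0331]
```

The gripper shut to zero, so it missed the bar. I'll look before moving again.

```bash
python3 - <<'E'
from h import *
snap('scene','s3.png');snap('top','t3.png')
a=np.load('last_scene.npz')['im'][130:270,210:370];b=np.load('last_top.npz')['im'][170:290,245:365]
r=lambda i:cv2.resize(i,(400,int(400*i.shape[0]/i.shape[1])),interpolation=cv2.INTER_CUBIC)
a,b=r(a),r(b);a=cv2.copyMakeBorder(a,0,400-a.shape[0],0,0,0)
cv2.imwrite('pics/c3.png',np.hstack([a,b])[:,:,::-1])
E
```

```text
(no output)
```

View pics/c3.png

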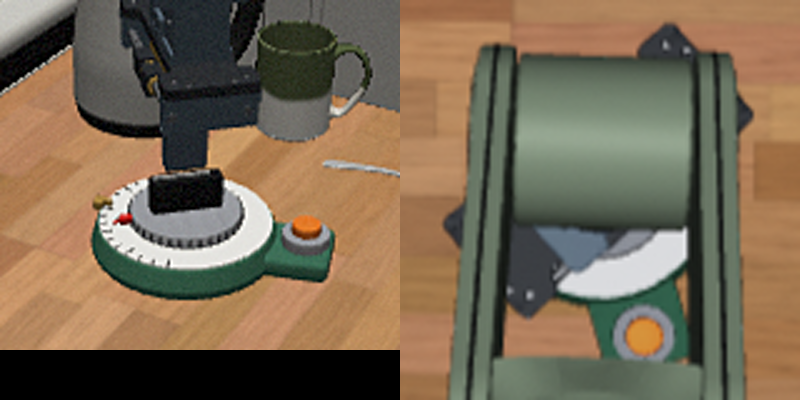

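```bash
python3 - <<'E'
from h import *
k=lambda X:((proj('scene',X)-[210,130])*2.5).round(0)
print('tip pred',k([.541,-.0014,.051]),'bar top pred',k([.541,-.0026,.077]),'btn',k([.4407,-.0335,.041]))
d=np.load('last_scene.npz')['d']
p=arm.camera_params('scene');K,R,t=map(np.array,(p['intrinsics'],p['R'],p['t']))
for n,(a,b) in dict(tip=(185,155),bar=(185,195),btn=(306,226),dial=(125,195),mug=(300,110)).items():
  u,v=int(210+a/2.5),int(130+b/2.5);z=np.median(d[v-1:v+2,u-1:u+2]);print(n,z,(R.T@(np.linalg.inv(K)@[u*z,v*z,z]-t)).round(4))
E
```

```text
tip pred [182. 201.] bar top pred [183. 175.] btn [303. 225.]
tip 1.0932035 [0.5342 0.0067 0.1029]
bar 1.1177481 [0.5353 0.0033 0.0615]
btn 1.1087848 [ 0.437  -0.0286  0.0453]
dial 1.1682906 [ 0.6021 -0.0081  0.0343]
mug 1.3020667 [ 0.5326 -0.2285  0.0367]
```

```bash
python3 - <<'E'
from h import *
p=arm.camera_params('scene');K,R,t=map(np.array,(p['intrinsics'],p['R'],p['t']))
P=lambda u,v,z:(R.T@(np.linalg.inv(K)@[u*z,v*z,z]-t)).round(4)
d=np.load('last_scene.npz')['d'];im=np.load('last_scene.npz')['im']
u=int(210+185/2.5)
for v in range(180,222,2):print(v,P(u,v,d[v,u]),im[v,u])
import cv2
s2=cv2.imread('pics/s2.png')[:,:,::-1]
print('s2 colours',[s2[v,291].tolist() for v in range(172,190,2)])
for X in([.507,.034],[.575,-.036]):
  print([(z,proj('scene',X+[z]).round(0).tolist()) for z in(.09,.108,.13,.15)])
print(arm.state()['joint_torque'].round(2))
E
```

```text
180 [0.5001 0.0705 0.1713] [37 45 50]
182 [0.5    0.0706 0.167 ] [39 44 48]
184 [0.5341 0.0074 0.1223] [28 37 40]
186 [0.5348 0.0059 0.1167] [25 36 33]
188 [0.5333 0.0085 0.1136] [30 41 43]
190 [0.5342 0.0068 0.1078] [37 42 44]
192 [0.5328 0.0091 0.1045] [39 43 47]
194 [0.5347 0.0054 0.0973] [24 35 41]
196 [0.5346 0.0055 0.0925] [26 28 36]
198 [ 0.5438 -0.0115  0.0761] [104  78  47]
200 [ 0.5384 -0.0018  0.0777] [84 83 84]
202 [0.5361 0.0023 0.0757] [24 26 23]
204 [0.5359 0.0026 0.0709] [0 0 5]
206 [0.5366 0.0011 0.0649] [ 8 16 14]
208 [0.5348 0.0043 0.0622] [ 8  6 12]
210 [0.5361 0.0016 0.0553] [21 10 17]
212 [0.5354 0.0029 0.0511] [15 18 18]
214 [0.5362 0.0012 0.0449] [107 109 115]
216 [0.5332 0.0066 0.0438] [157 157 160]
218 [0.5293 0.0137 0.044 ] [149 150 157]
220 [0.525  0.0216 0.0447] [154 156 160]
s2 colours [[33, 35, 40], [31, 36, 40], [33, 42, 45], [37, 43, 42], [34, 38, 44], [17, 25, 31], [189, 135, 100], [189, 134, 98], [195, 147, 102]]
[(0.09, [289.0, 207.0]), (0.108, [289.0, 199.0]), (0.13, [290.0, 190.0]), (0.15, [290.0, 181.0])]
[(0.09, [277.0, 184.0]), (0.108, [277.0, 177.0]), (0.13, [277.0, 168.0]), (0.15, [277.0, 159.0])]
[-0.000e+00 -4.053e+01 -1.924e+01  6.000e-02 -3.000e-02 -0.000e+00]
```

Depth puts the closed fingertips at z≈0.090, so they are above the bar. The reported TCP height reads about 38 mm lower than the tool really is, while x and y agree. I'll reopen and descend a further 3.6 cm.

Emit:
send_rows(plan=[[[0,0,0,0,-1],[0,0,0,0,-1],[0,0,0,0,-1],[0,0,0,0,-1],[0,0,0,0,-1],[0,0,0,0,-1],[0,0,0,0,-1],[0,0,0,0,-1],[0,0,0,0,-1],[0,0,0,0,-1]]])

```text
t: 5.25
tcp_pos: [0.5411, -0.0014, 0.0727]
ee_rot: [0.0, 0.933, 0.36, -0.0]
contact_force: [0.1, 0.9, -0.5]
gripper_width: 0.0776
finger_force: 0.0
```

Emit:
send_rows(plan=[[[0,0,0.4,0,-1],[0,0,0.8,0,-1],[0,0,1.2,0,-1],[0,0,1.6,0,-1],[0,0,2,0,-1],[0,0,2.4,0,-1],[0,0,2.8,0,-1],[0,0,3.1,0,-1],[0,0,3.4,0,-1],[0,0,3.5,0,-1]]])

```text
t: 6.25
tcp_pos: [0.5409, -0.0015, 0.0374]
ee_rot: [-0.0, 0.933, 0.36, -0.0]
contact_force: [-0.1, 0.1, -0.4]
gripper_width: 0.0912
finger_force: 0.0
```

```bash
python3 - <<'E'
from h import *
go([.541,-.0026,.0375],42.3)
snap('scene','s4.png')
im=np.load('last_scene.npz')['im'][130:270,210:370]
cv2.imwrite('pics/c4.png',cv2.resize(im,None,fx=4,fy=4,interpolation=cv2.INTER_CUBIC)[:,:,::-1])
p=arm.camera_params('scene');K,R,t=map(np.array,(p['intrinsics'],p['R'],p['t']))
P=lambda u,v,z:(R.T@(np.linalg.inv(K)@[u*z,v*z,z]-t)).round(4)
d=np.load('last_scene.npz')['d']
for v in range(200,232,3):print(v,P(291,v,d[v,291]))
E
```

```text
t 6.25 pos [ 0.5409 -0.0015  0.0374] yaw 42.25 shift [-0.07  0.09 -0.01] spin -0.05 F [-0.07  0.09 -0.44] M [ 0.009 -0.056 -0.006] w 0.0912 j [-0.02  0.42  1.86 -0.    0.86  0.81]
200 [0.4984 0.043  0.1132]
203 [0.5005 0.0386 0.1032]
206 [0.5002 0.0388 0.0964]
209 [0.5    0.0388 0.0893]
212 [0.501  0.0366 0.0806]
215 [0.498  0.0421 0.0774]
218 [0.4996 0.0387 0.0677]
221 [0.0851 0.8383 0.6529]
224 [0.5061 0.0254 0.0431]
227 [0.5039 0.0292 0.0386]
230 [0.5014 0.0338 0.0345]
```

View pics/c4.png

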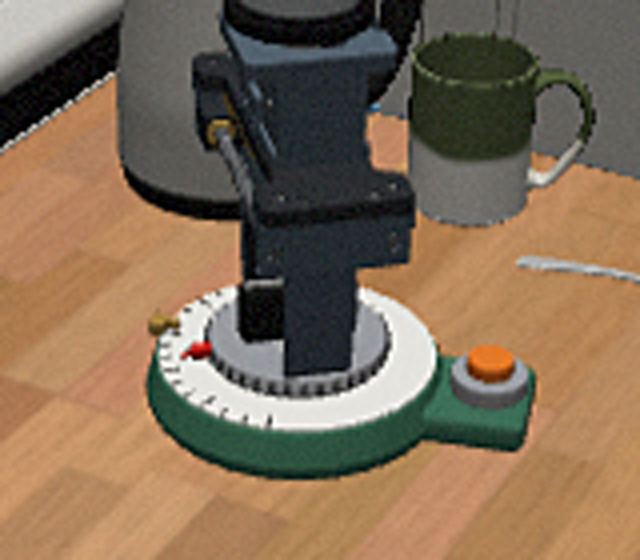

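The fingers now straddle the bar, with their tips just above the wheel at crop (320,375). Closing.

Emit:
send_rows(plan=[[[0,0,0,0,0],[0,0,0,0,0.4],[0,0,0,0,0.6],[0,0,0,0,0.8],[0,0,0,0,1],[0,0,0,0,1],[0,0,0,0,1],[0,0,0,0,1],[0,0,0,0,1],[0,0,0,0,1]]])

```text
t: 7.3
tcp_pos: [0.5422, -0.0027, 0.0377]
ee_rot: [0.002, 0.932, 0.361, 0.001]
contact_force: [2.6, -3.2, -0.3]
gripper_width: 0.0162
finger_force: 30.0
```

```bash
python3 -c "
from h import *
go([.541,-.0026,.0375],42.3)"
```

```text
t 7.3 pos [ 0.5422 -0.0027  0.0377] yaw 42.35 shift [-0.08 -0.09  0.02] spin 0.05 F [ 2.62 -3.24 -0.25] M [-0.359 -0.212  0.014] w 0.0162 j [-0.02  0.42  1.86 -0.    0.85  0.81]
```

The bar is gripped, 16.2 mm wide. I'll wind 30° first, which ends short of any possible stop, easing the 1.5 mm side offset at the same time.

Emit:
send_rows(plan=[[[0,0.15,0,3,1],[0,0.15,0,6,1],[0,0.15,0,9,1],[0,0.15,0,12,1],[0,0.15,0,15,1],[0,0.15,0,18,1],[0,0.15,0,21,1],[0,0.15,0,24,1],[0,0.15,0,27,1],[0,0.15,0,30,1]]])

```text
t: 8.3
tcp_pos: [0.5428, -0.0038, 0.0377]
ee_rot: [0.001, 0.994, 0.106, 0.001]
contact_force: [1.9, -4.7, -1.3]
gripper_width: 0.0158
finger_force: 30.0
```

```bash
cat >>h.py <<'E'
def rd():
    s=arm.state();w,x,y,z=s['ee_rot'];print(round(s['t'],2),'yaw',np.degrees(2*np.arctan2(y,x)).round(2),'F',s['contact_force'].round(1),'M',s['ft_torque'].round(3),'tq6',s['joint_torque'][5].round(3),s['tcp_pos'].round(4),'j6',s['joint_pos'][5].round(4),s['gripper_width'].round(4))
E
python3 -c "
from h import *
rd()"
```

```text
Traceback (most recent call last):
  File "h.py", line 19, in rd
    s=arm.state();w,x,y,z=s['ee_rot'];print(round(s['t'],2),'yaw',np.degrees(2*np.arctan2(y,x)).round(2),'F',s['contact_force'].round(1),'M',s['ft_torque'].round(3),'tq6',s['joint_torque'][5].round(3),s['tcp_pos'].round(4),'j6',s['joint_pos'][5].round(4),s['gripper_width'].round(4))
                                                                                                                                                                                                                                                               ^^^^^^^^^^^^^^^^^^^^^^^^
AttributeError: 'float' object has no attribute 'round'
```

```bash
sed -i "s/s\['gripper_width'\].round(4)/s['gripper_width']/" h.py; python3 -c "
from h import *
rd()"
```

```text
8.3 yaw 12.19 F [ 1.9 -4.7 -1.3] M [-0.647 -0.167  0.066] tq6 -0.328 [ 0.5428 -0.0038  0.0377] j6 1.3331 0.01583674115383425
```

Emit:
send_rows(plan=[[[0,0.05,0,0.5,1],[0,0.1,0,1,1],[0,0.15,0,1.5,1],[0,0.15,0,2,1],[0,0.15,0,2.5,1],[0,0.15,0,3,1],[0,0.15,0,3.5,1],[0,0.15,0,4,1],[0,0.15,0,4.5,1],[0,0.15,0,5,1]]])

```text
t: 9.3
tcp_pos: [0.5428, -0.0041, 0.0378]
ee_rot: [0.0, 0.998, 0.063, 0.0]
contact_force: [4.0, -1.0, -3.5]
gripper_width: 0.0153
finger_force: 30.0
```

```bash
python3 -c "
from h import *
rd()"
```

```text
9.3 yaw 7.2 F [ 4.  -1.  -3.5] M [-0.341 -0.657  0.101] tq6 0.015 [ 0.5428 -0.0041  0.0378] j6 1.4166 0.01533780280407078
```

```bash
cat >>h.py <<'E'
def av(n=4):
    M=[];Q=[]
    for i in range(n):
        arm.camera('top');s=arm.state();M.append(s['ft_torque'][2]);Q.append(s['joint_torque'][5])
    rd();print('Mz',np.mean(M).round(3),np.round(M,3),'q6',np.round(Q,2))
E
python3 -c "
from h import *
av()"
```

```text
9.5 yaw 7.22 F [ 4.9 -0.9 -2.9] M [-0.32  -0.751 -0.051] tq6 -0.064 [ 0.5428 -0.004   0.0378] j6 1.4161 0.015931473529436704
Mz -0.008 [ 0.043 -0.059  0.034 -0.051] q6 [ 0.06 -0.02 -0.05 -0.06]
```

Emit:
send_rows(plan=[[[0,0,0,0.4,1],[0,0,0,0.8,1],[0,0,0,1.2,1],[0,0,0,1.6,1],[0,0,0,2,1],[0,0,0,2.3,1],[0,0,0,2.6,1],[0,0,0,2.8,1],[0,0,0,3,1],[0,0,0,3,1]]])

```text
t: 10.5
tcp_pos: [0.5428, -0.0042, 0.0377]
ee_rot: [0.0, 0.999, 0.037, 0.0]
contact_force: [4.3, -2.2, -4.7]
gripper_width: 0.0156
finger_force: 30.0
```

```bash
python3 -c "
from h import *
av()"
```

```text
10.7 yaw 4.24 F [ 4.1 -1.9 -5.2] M [-0.35  -0.865  0.069] tq6 0.046 [ 0.5428 -0.0042  0.0377] j6 1.4684 0.015553472618010166
Mz 0.034 [ 0.065 -0.001  0.002  0.069] q6 [0.04 0.05 0.05 0.05]
```

Emit:
send_rows(plan=[[[0,0,0,0.3,1],[0,0,0,0.6,1],[0,0,0,0.9,1],[0,0,0,1.2,1],[0,0,0,1.5,1],[0,0,0,1.8,1],[0,0,0,2.1,1],[0,0,0,2.4,1],[0,0,0,2.7,1],[0,0,0,3,1]]])

```text
t: 11.7
tcp_pos: [0.5428, -0.0043, 0.0378]
ee_rot: [0.0, 1.0, 0.011, 0.0]
contact_force: [4.6, -2.4, -4.9]
gripper_width: 0.0159
finger_force: 30.0
```

```bash
python3 -c "
from h import *
rd();av(7)"
```

```text
11.7 yaw 1.24 F [ 4.6 -2.4 -4.9] M [-0.431 -0.792  0.099] tq6 0.044 [ 0.5428 -0.0043  0.0378] j6 1.5209 0.015851738960695357
12.05 yaw 1.24 F [ 5.3 -2.4 -4.2] M [-0.39  -0.776  0.055] tq6 0.027 [ 0.5428 -0.0043  0.0377] j6 1.5208 0.01607227179615111
Mz 0.036 [0.064 0.037 0.036 0.018 0.026 0.014 0.055] q6 [0.08 0.04 0.02 0.03 0.03 0.03 0.03]
```

Emit:
send_rows(plan=[[[0,0,0,0.3,1],[0,0,0,0.6,1],[0,0,0,0.9,1],[0,0,0,1.2,1],[0,0,0,1.5,1],[0,0,0,1.8,1],[0,0,0,2.1,1],[0,0,0,2.4,1],[0,0,0,2.7,1],[0,0,0,3,1]]])

```text
t: 13.05
tcp_pos: [0.5428, -0.0044, 0.0378]
ee_rot: [0.0, 1.0, -0.015, 0.0]
contact_force: [5.1, -3.1, -4.7]
gripper_width: 0.0159
finger_force: 30.0
```

```bash
python3 -c "
from h import *
rd();av(5)"
```

```text
13.05 yaw -1.75 F [ 5.1 -3.1 -4.7] M [-0.441 -0.731  0.102] tq6 0.045 [ 0.5428 -0.0044  0.0378] j6 1.5732 0.015906390400347085
13.3 yaw -1.75 F [ 4.5 -4.  -4.4] M [-0.519 -0.78   0.041] tq6 0.027 [ 0.5428 -0.0044  0.0377] j6 1.5732 0.015574709896284377
Mz 0.025 [ 0.062  0.024 -0.007  0.005  0.041] q6 [0.08 0.04 0.03 0.03 0.03]
```

Emit:
send_rows(plan=[[[0,0,0,0.3,1],[0,0,0,0.6,1],[0,0,0,0.9,1],[0,0,0,1.2,1],[0,0,0,1.5,1],[0,0,0,1.8,1],[0,0,0,2.1,1],[0,0,0,2.4,1],[0,0,0,2.7,1],[0,0,0,3,1]]])

```text
t: 14.3
tcp_pos: [0.5428, -0.0045, 0.0377]
ee_rot: [0.0, 0.999, -0.041, 0.0]
contact_force: [4.6, -3.8, -4.7]
gripper_width: 0.0157
finger_force: 30.0
```

```bash
python3 -c "
from h import *
rd();av(5)"
```

```text
14.3 yaw -4.75 F [ 4.6 -3.8 -4.7] M [-0.528 -0.786  0.068] tq6 0.045 [ 0.5428 -0.0045  0.0377] j6 1.6256 0.015673763752474566
14.55 yaw -4.75 F [ 3.5 -3.7 -3.7] M [-0.592 -0.838  0.06 ] tq6 0.027 [ 0.5428 -0.0045  0.0378] j6 1.6255 0.015718717506559333
Mz 0.025 [ 0.038 -0.012  0.002  0.037  0.06 ] q6 [0.08 0.04 0.03 0.03 0.03]
```

Emit:
send_rows(plan=[[[0,0,0,0.3,1],[0,0,0,0.6,1],[0,0,0,0.9,1],[0,0,0,1.2,1],[0,0,0,1.5,1],[0,0,0,1.8,1],[0,0,0,2.1,1],[0,0,0,2.4,1],[0,0,0,2.7,1],[0,0,0,3,1]]])

```text
t: 15.55
tcp_pos: [0.5427, -0.0047, 0.0377]
ee_rot: [0.001, 0.998, -0.068, 0.0]
contact_force: [5.3, -4.3, -4.1]
gripper_width: 0.0161
finger_force: 30.0
```

```bash
python3 -c "
from h import *
rd();av(5)"
```

```text
15.55 yaw -7.75 F [ 5.3 -4.3 -4.1] M [-0.533 -0.816  0.082] tq6 0.046 [ 0.5427 -0.0047  0.0377] j6 1.678 0.016071907133202033
15.8 yaw -7.75 F [ 4.4 -4.6 -4.7] M [-0.635 -0.775 -0.022] tq6 0.028 [ 0.5427 -0.0046  0.0378] j6 1.6779 0.015895082093565143
Mz 0.008 [ 0.094 -0.062  0.021  0.01  -0.022] q6 [0.08 0.04 0.03 0.03 0.03]
```

Emit:
send_rows(plan=[[[0,0.05,0,0.3,1],[0,0.05,0,0.6,1],[0,0.05,0,0.9,1],[0,0.05,0,1.2,1],[0,0.05,0,1.5,1],[0,0.05,0,1.8,1],[0,0.05,0,2.1,1],[0,0.05,0,2.4,1],[0,0.05,0,2.7,1],[0,0.05,0,3,1]]])

```text
t: 16.8
tcp_pos: [0.5427, -0.0048, 0.0378]
ee_rot: [0.0, 0.996, -0.094, 0.0]
contact_force: [4.7, -2.3, -4.6]
gripper_width: 0.0156
finger_force: 30.0
```

```bash
python3 -c "
from h import *
rd();av(4)"
```

```text
16.8 yaw -10.76 F [ 4.7 -2.3 -4.6] M [-0.375 -0.793  0.063] tq6 0.042 [ 0.5427 -0.0048  0.0378] j6 1.7294 0.015604990947042544
17.0 yaw -10.76 F [ 5.2 -3.1 -4. ] M [-0.393 -0.785  0.044] tq6 0.023 [ 0.5427 -0.0048  0.0378] j6 1.7294 0.016086330763289466
Mz 0.048 [0.082 0.036 0.028 0.044] q6 [0.08 0.04 0.02 0.02]
```

Emit:
send_rows(plan=[[[0,0,0,0.3,1],[0,0,0,0.6,1],[0,0,0,0.9,1],[0,0,0,1.2,1],[0,0,0,1.5,1],[0,0,0,1.8,1],[0,0,0,2.1,1],[0,0,0,2.4,1],[0,0,0,2.7,1],[0,0,0,3,1]]])

```text
t: 18.0
tcp_pos: [0.5427, -0.0049, 0.0378]
ee_rot: [0.0, 0.993, -0.12, 0.0]
contact_force: [4.4, -4.2, -4.9]
gripper_width: 0.0161
finger_force: 30.0
```

```bash
python3 -c "
from h import *
rd();av(4)"
```

```text
18.0 yaw -13.76 F [ 4.4 -4.2 -4.9] M [-0.495 -0.826  0.111] tq6 0.042 [ 0.5427 -0.0049  0.0378] j6 1.7818 0.016097066031087393
18.2 yaw -13.76 F [ 4.4 -2.4 -3.9] M [-0.462 -0.771  0.061] tq6 0.024 [ 0.5427 -0.0049  0.0378] j6 1.7817 0.015815489856959637
Mz 0.047 [0.06  0.04  0.026 0.061] q6 [0.08 0.04 0.02 0.02]
```

Emit:
send_rows(plan=[[[0,0,0,0.3,1],[0,0,0,0.6,1],[0,0,0,0.9,1],[0,0,0,1.2,1],[0,0,0,1.5,1],[0,0,0,1.8,1],[0,0,0,2.1,1],[0,0,0,2.4,1],[0,0,0,2.7,1],[0,0,0,3,1]]])

```text
t: 19.2
tcp_pos: [0.5427, -0.0051, 0.0377]
ee_rot: [0.0, 0.989, -0.146, 0.0]
contact_force: [4.8, -3.3, -3.9]
gripper_width: 0.0161
finger_force: 30.0
```

```bash
python3 -c "
from h import *
rd();av(4)"
```

```text
19.2 yaw -16.75 F [ 4.8 -3.3 -3.9] M [-0.537 -0.811  0.115] tq6 0.043 [ 0.5427 -0.0051  0.0377] j6 1.8341 0.016123369453209427
19.4 yaw -16.76 F [ 4.  -4.2 -4.1] M [-0.507 -0.739  0.024] tq6 0.024 [ 0.5427 -0.005   0.0377] j6 1.8341 0.015905119714175242
Mz 0.032 [0.033 0.028 0.042 0.024] q6 [0.08 0.04 0.02 0.02]
```

Emit:
send_rows(plan=[[[0,0,0,0.3,1],[0,0,0,0.6,1],[0,0,0,0.9,1],[0,0,0,1.2,1],[0,0,0,1.5,1],[0,0,0,1.8,1],[0,0,0,2.1,1],[0,0,0,2.4,1],[0,0,0,2.7,1],[0,0,0,3,1]]])

```text
t: 20.4
tcp_pos: [0.5426, -0.0051, 0.0378]
ee_rot: [0.001, 0.985, -0.171, 0.0]
contact_force: [4.0, -4.3, -4.8]
gripper_width: 0.016
finger_force: 30.0
```

```bash
python3 -c "
from h import *
rd();av(4)"
```

```text
20.4 yaw -19.75 F [ 4.  -4.3 -4.8] M [-0.565 -0.74   0.078] tq6 0.044 [ 0.5426 -0.0051  0.0378] j6 1.8865 0.01597493610330613
20.6 yaw -19.75 F [ 4.3 -3.7 -3.6] M [-0.601 -0.789 -0.044] tq6 0.025 [ 0.5426 -0.0052  0.0378] j6 1.8864 0.015834478995745558
Mz 0.003 [ 0.047 -0.011  0.02  -0.044] q6 [0.08 0.04 0.02 0.03]
```

Emit:
send_rows(plan=[[[0,0,0,0.3,1],[0,0,0,0.6,1],[0,0,0,0.9,1],[0,0,0,1.2,1],[0,0,0,1.5,1],[0,0,0,1.8,1],[0,0,0,2.1,1],[0,0,0,2.4,1],[0,0,0,2.7,1],[0,0,0,3,1]]])

```text
t: 21.6
tcp_pos: [0.5426, -0.0053, 0.0377]
ee_rot: [0.001, 0.98, -0.197, 0.0]
contact_force: [4.2, -4.3, -4.9]
gripper_width: 0.0159
finger_force: 30.0
```

```bash
python3 -c "
from h import *
rd();av(4)"
```

```text
21.6 yaw -22.71 F [ 4.2 -4.3 -4.9] M [-0.606 -0.756  0.244] tq6 0.203 [ 0.5426 -0.0053  0.0377] j6 1.9384 0.015864838213674654
21.8 yaw -22.71 F [ 5.5 -5.7 -4.4] M [-0.634 -0.769  0.14 ] tq6 0.185 [ 0.5426 -0.0053  0.0378] j6 1.9384 0.015977897050185992
Mz 0.166 [0.231 0.178 0.116 0.14 ] q6 [0.24 0.2  0.18 0.18]
```

The stop is felt: torque is up about 0.16 N m, or roughly 5.3 N on the lug. I'll add 0.7° for margin (about 7 N), hold briefly, then turn back.

Emit:
send_rows(plan=[[[0,0,0,0.3,1],[0,0,0,0.5,1],[0,0,0,0.7,1],[0,0,0,0.7,1],[0,0,0,0.7,1],[0,0,0,0.7,1],[0,0,0,-2,1],[0,0,0,-6,1],[0,0,0,-10,1],[0,0,0,-14,1]]])

```text
t: 22.8
tcp_pos: [0.5428, -0.0047, 0.0378]
ee_rot: [0.0, 0.997, -0.075, 0.0]
contact_force: [4.7, -2.2, -3.8]
gripper_width: 0.0163
finger_force: 30.0
```

```bash
python3 - <<'E'
from h import *
rd()
a=np.load('last_top.npz')['im'];
im,d=arm.camera('scene')
cv2.imwrite('pics/c5.png',cv2.resize(im[170:260,235:355],None,fx=6,fy=6,interpolation=cv2.INTER_CUBIC)[:,:,::-1])
for a in(11.4,):print((proj('scene',[.5408+.064*np.cos(np.radians(a)),-.0026+.064*np.sin(np.radians(a)),.037])-[235,170])*6)
E
```

```text
22.8 yaw -8.63 F [ 4.7 -2.2 -3.8] M [-0.328 -0.801 -0.08 ] tq6 0.483 [ 0.5428 -0.0047  0.0378] j6 1.6919 0.01628272696167278
[120.88502871 243.47661961]
```

View pics/c5.png

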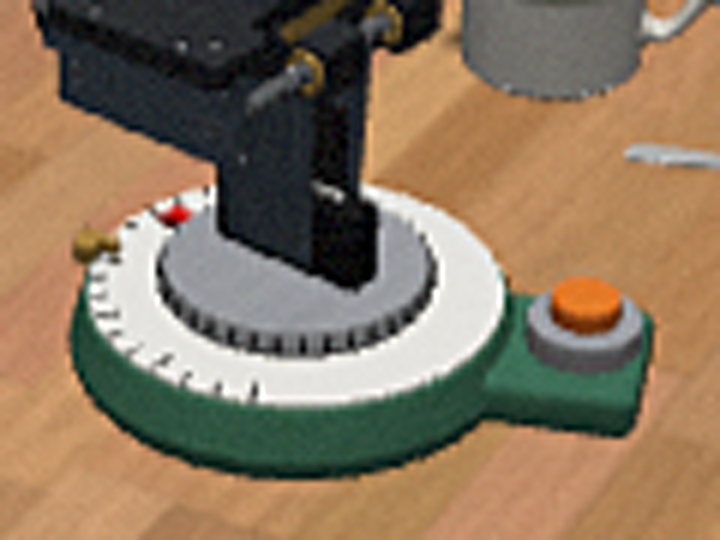

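Scene crop: the clip's inner end is at (118,245), against a predicted mark at (121,243). The pointer is at (175,213). The pointer needs to go to 11.4°, so I'll turn back 20°.

Emit:
send_rows(plan=[[[0,0,0,-3,1],[0,0,0,-6,1],[0,0,0,-9,1],[0,0,0,-12,1],[0,0,0,-15,1],[0,0,0,-17,1],[0,0,0,-19,1],[0,0,0,-20,1],[0,0,0,-20,1],[0,0,0,-20,1]]])

```text
t: 23.85
tcp_pos: [0.5427, -0.0039, 0.0378]
ee_rot: [-0.0, 0.995, 0.098, 0.0]
contact_force: [6.3, -0.2, -3.8]
gripper_width: 0.0158
finger_force: 30.0
```

```bash
python3 - <<'E'
from h import *
rd()
im,d=arm.camera('scene')
cv2.imwrite('pics/c6.png',cv2.resize(im[185:235,235:305],None,fx=10,fy=10,interpolation=cv2.INTER_CUBIC)[:,:,::-1])
for a in(7.4,11.4,15.4):print((proj('scene',[.5408+.064*np.cos(np.radians(a)),-.0026+.064*np.sin(np.radians(a)),.037])-[235,185])*10+4.5)
E
```

```text
23.85 yaw 11.22 F [ 6.3 -0.2 -3.8] M [ 0.033 -0.792  0.019] tq6 0.078 [ 0.5427 -0.0039  0.0378] j6 1.3452 0.015771662427104347
[213.62691003 250.18381621]
[205.97504785 260.29436601]
[199.6131005  270.71403154]
```

View pics/c6.png

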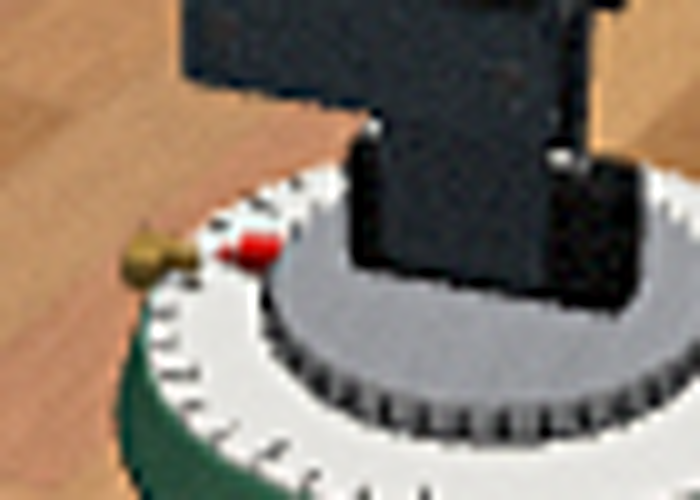

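```bash
python3 - <<'E'
from h import *
c=np.array([.5412,-.003])
for n,u,v in(('tip',211,254),('ptr base',265,251),('clip in',197,258),('clip blob',140,264)):
  for z in(.037,):
    x=ray('scene',235+(u-4.5)/10,185+(v-4.5)/10,z)[:2]-c;print(n,z,np.hypot(*x).round(4),np.degrees(np.arctan2(x[1],x[0])).round(1))
E
```

```text
tip 0.037 0.0636 9.3
ptr base 0.037 0.0532 3.5
clip in 0.037 0.0659 11.6
clip blob 0.037 0.0771 16.3
```

The scene view puts the tip at about 9.3° and the clip at about 11.6°; the top view puts them level. I'll nudge 1° anticlockwise, hold, then open.

Emit:
send_rows(plan=[[[0,0,0,-0.5,1],[0,0,0,-1,1],[0,0,0,-1,1],[0,0,0,-1,1],[0,0,0,-1,1],[0,0,0,-1,1],[0,0,0,-1,0.5],[0,0,0,-1,0],[0,0,0,-1,-0.5],[0,0,0,-1,-1]]])

```text
t: 24.9
tcp_pos: [0.5417, -0.0045, 0.0377]
ee_rot: [-0.0, 0.994, 0.107, -0.001]
contact_force: [0.9, -0.1, -0.4]
gripper_width: 0.044
finger_force: 0.0
```

Emit:
send_rows(plan=[[[0,0,0,-1,-1],[0,0,0,-1,-1],[0,0,-1,-1,-1],[0,0,-2,-1,-1],[0,0,-3.5,-1,-1],[0,0,-5,-1,-1],[0,0,-7,-1,-1],[-4,0,-7,-1,-1],[-8,0,-7,-1,-1],[-12,0,-7,-1,-1]]])

```text
t: 25.9
tcp_pos: [0.4242, -0.0302, 0.1087]
ee_rot: [0.0, 0.993, 0.116, 0.001]
contact_force: [0.3, -0.1, 0.8]
gripper_width: 0.091
finger_force: 0.0
```

```bash
python3 - <<'E'
from h import *
go([.4407,-.0335,.08],11.4)
im,_=snap('top','t7.png');s,_=snap('scene','s7.png')
r=lambda i:cv2.resize(i,(400,400),interpolation=cv2.INTER_CUBIC)
cv2.imwrite('pics/c7.png',np.hstack([r(im[190:270,265:345]),r(s[180:230,240:290])])[:,:,::-1])
E
```

```text
t 25.9 pos [ 0.4242 -0.0302  0.1087] yaw 13.27 shift [1.53 0.7  2.87] spin 1.87 F [ 0.3  -0.14  0.77] M [ 0.016 -0.013 -0.063] w 0.091 j [-0.1   0.17  2.02 -0.    0.94  1.24]
```

View pics/c7.png

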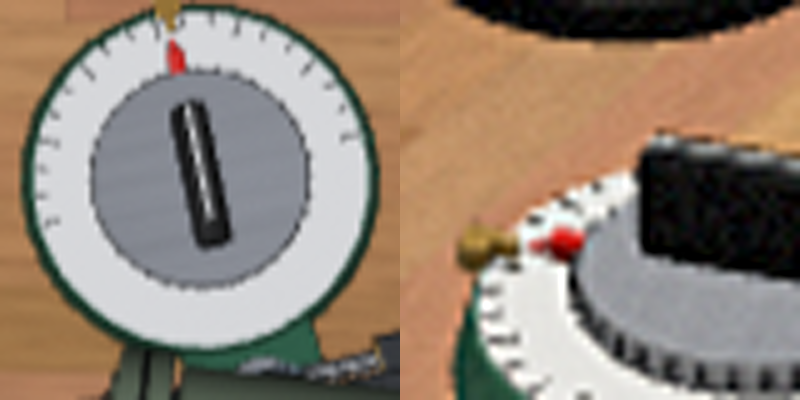

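Top crop: pointer tip at (173,40), clip at (168,14) and axis at (200,180). Both sit at 10.9°, so the pointer is set. Next, close the fingers above the button.

Emit:
send_rows(plan=[[[0.8,0.4,0,0,0.5],[1.6,0.8,0,0,1],[1.6,0.8,0,0,1],[1.6,0.8,0,0,1],[1.6,0.8,1,0,1],[1.6,0.8,2,0,1],[1.6,0.8,3.5,0,1],[1.6,0.8,5,0,1],[1.6,0.8,6,0,1],[1.6,0.8,6.4,0,1]]])

```text
t: 27.0
tcp_pos: [0.4413, -0.0339, 0.0423]
ee_rot: [-0.0, 0.993, 0.115, -0.001]
contact_force: [-0.9, 0.3, 0.4]
gripper_width: 0.0142
finger_force: 0.0
```

```bash
python3 - <<'E'
from h import *
go([.4415,-.0345,.0255],13)
im,_=snap('scene','s8.png')
cv2.imwrite('pics/c8.png',cv2.resize(im[175:255,270:370],None,fx=6,fy=6,interpolation=cv2.INTER_CUBIC)[:,:,::-1])
E
```

```text
t 27.0 pos [ 0.4413 -0.0339  0.0423] yaw 13.26 shift [0.   0.06 1.68] spin 0.26 F [-0.92  0.32  0.42] M [ 0.049 -0.004  0.022] w 0.0142 j [-0.1   0.29  2.08 -0.    0.78  1.24]
```

View pics/c8.png

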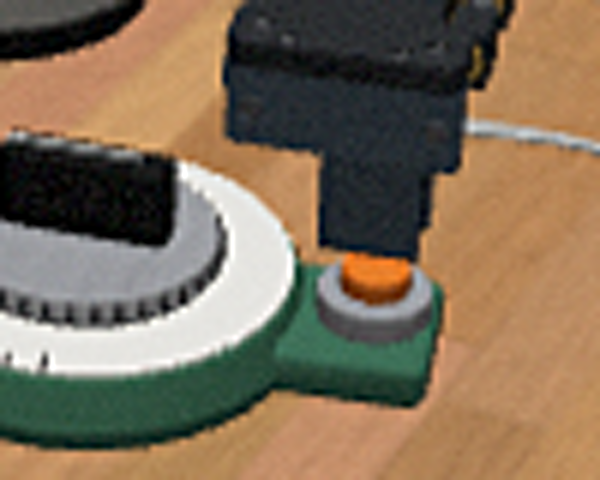

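The closed fingertips are right over the button, around (375,255). I'll go down to about contact.

Emit:
send_rows(plan=[[[0,0,0.3,0,1],[0,0,0.6,0,1],[0,0,0.9,0,1],[0,0,1.1,0,1],[0,0,1.3,0,1],[0,0,1.5,0,1],[0,0,1.6,0,1],[0,0,1.7,0,1],[0,0,1.8,0,1],[0,0,1.8,0,1]]])

```text
t: 28.05
tcp_pos: [0.4426, -0.0341, 0.0259]
ee_rot: [0.0, 0.993, 0.115, 0.0]
contact_force: [-0.5, -0.0, 4.0]
gripper_width: 0.0004
finger_force: 2.3
```

Emit:
send_rows(plan=[[[0,0,0.05,0,1],[0,0,0.1,0,1],[0,0,0.15,0,1],[0,0,0.2,0,1],[0,0,0.25,0,1],[0,0,0.3,0,1],[0,0,0.3,0,1],[0,0,0.3,0,1],[0,0,0.3,0,1],[0,0,0.3,0,1]]])

```text
t: 29.05
tcp_pos: [0.4427, -0.0341, 0.0252]
ee_rot: [0.0, 0.993, 0.115, 0.001]
contact_force: [-6.6, 0.3, 28.4]
gripper_width: 0.0003
finger_force: 13.9
```

At 28 N against a hard bottom, the button is fully down and has been held. Now release and retract.

Emit:
send_rows(plan=[[[0,0,0,0,1],[0,0,-0.3,0,1],[0,0,-0.8,0,1],[0,0,-2,0,1],[0,0,-4,0,1],[0,0,-6,0,1],[0,0,-9,0,1],[-3,0,-11,0,1],[-6,0,-11,0,1],[-6,0,-11,0,1]]])

```text
t: 30.05
tcp_pos: [0.3804, -0.0479, 0.1326]
ee_rot: [-0.0, 0.993, 0.115, -0.001]
contact_force: [0.1, -0.6, -0.9]
gripper_width: 0.0012
finger_force: 0.0
```

```bash
python3 - <<'E'
from h import *
rd()
im,_=snap('top','t9.png');s,d=snap('scene','s9.png')
r=lambda i:cv2.resize(i,(400,400),interpolation=cv2.INTER_CUBIC)
cv2.imwrite('pics/c9.png',np.hstack([r(im[190:270,265:345]),r(s[175:255,260:340])])[:,:,::-1])
p=arm.camera_params('scene');K,R,t=map(np.array,(p['intrinsics'],p['R'],p['t']))
u,v=332,220;z=np.median(d[v-1:v+2,u-1:u+2]);print((R.T@(np.linalg.inv(K)@[u*z,v*z,z]-t)).round(4))
E
```

```text
30.05 yaw 13.2 F [ 0.1 -0.6 -0.9] M [-0.023 -0.016 -0.033] tq6 -0.099 [ 0.3804 -0.0479  0.1326] j6 1.1858 0.0011890564488703948
[ 0.4372 -0.0291  0.045 ]
```

View pics/c9.png

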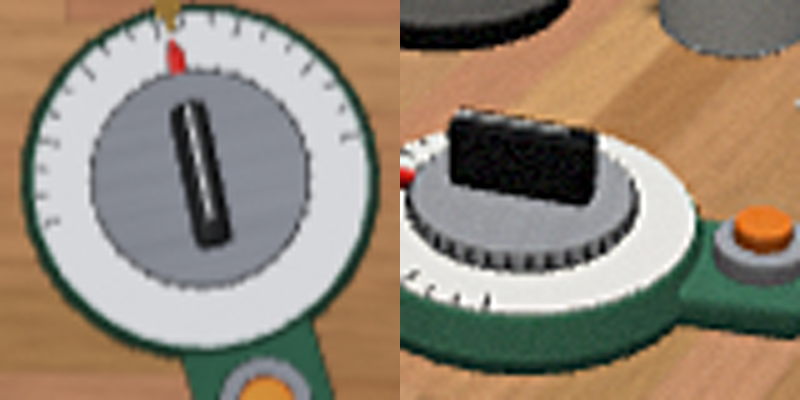

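```bash
python3 - <<'E'
from h import *
d=np.load('last_scene.npz')['d']
p=arm.camera_params('scene');K,R,t=map(np.array,(p['intrinsics'],p['R'],p['t']))
for u,v in [(u,v) for u in(330,332,334) for v in range(215,233,1)]:
  if u!=332: continue
  z=np.median(d[v,u-2:u+3]);x=(R.T@(np.linalg.inv(K)@[u*z,v*z,z]-t));print(v,x.round(4),np.hypot(x[0]-.4407,x[1]+.0335).round(4))
E
```

```text
215 [ 0.4709 -0.1099  0.0018] 0.0821
216 [ 0.4438 -0.0436  0.0448] 0.0105
217 [ 0.4417 -0.039   0.0455] 0.0056
218 [ 0.4398 -0.0348  0.0459] 0.0016
219 [ 0.4386 -0.0321  0.0453] 0.0025
220 [ 0.4374 -0.0296  0.0446] 0.0051
221 [ 0.4357 -0.0259  0.0448] 0.0091
222 [ 0.4353 -0.0253  0.0428] 0.0099
223 [ 0.4344 -0.0234  0.0416] 0.0119
224 [ 0.4348 -0.0248  0.0381] 0.0105
225 [ 0.4342 -0.0237  0.0364] 0.0118
226 [ 0.4317 -0.0181  0.0379] 0.0178
227 [ 0.4311 -0.017   0.0363] 0.0191
228 [ 0.4302 -0.0153  0.0351] 0.021
229 [ 0.4302 -0.0156  0.0324] 0.0208
230 [ 0.4309 -0.0179  0.0282] 0.0184
231 [ 0.4302 -0.0165  0.0267] 0.0199
232 [ 0.4292 -0.0144  0.0258] 0.0222
```

The button is back up at z≈0.045 and its collar is about 8 mm lower, so the hard stop was the button's own bottom. The pointer is still at the clip. Handing in.

```bash
python3 -c "
from workcell import arm
print(arm.close_job())"
```

```text
the job is handed in; nothing more can be done
None
```

I wound the timer until the end stop pushed back (estimated about 7 N on the lug), turned the pointer back to the clip, let go, pressed the start button to its bottom and released it, then handed the job in at about 30 s; no verdict was returned.

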